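# Wind back a brake caliper piston with a loose crank

### The job

Wind the brake caliper's piston back in: fit the loose crank all the way down over the square end of the wind-back tool (feel for the flats), then wind it clockwise, seen from above, through as many turns as it takes until it comes up hard and the piston is fully home. Leave the crank sitting fully down on the square, and do not knock aside the ratchet, the grease tin or the orange bulb carton.

Things in the scene. Friction and masses are not known exactly. Their poses are not given: they have to be found in the camera images.
- caliper: grey cast brake caliper lying piston-up on a blue 110 x 100 x 10 mm plate fixed to the surface; origin on the surface, below the axis of the wind-back spindle; z up, x to the caliper's back. Its two claws end 98 mm above the surface; apart from the spindle nothing on it is higher or farther than 85 mm from the axis. The black spindle stands upright in the slot between the claws
- drive_seat (a point): on the spindle axis, at the top face of its round collar (34 mm diameter), where the crank's underside rests when fully down; sinks as the spindle is wound, from at most 118 to 107 mm above the surface. Its axes are the caliper's and do not turn with the square
- drive_tip (a point): on the spindle axis, at the top of its brass square, 24 mm above drive_seat and sinking with it. The square is 20 mm across flats, its top 2 mm stepped in to 17.2 mm. The angle at which it stands is random, is not reported and has nothing to do with the caliper's yaw: feel for it
- piston (a joint): how far the piston is in (m): 0.0110 is fully home, against a hard stop; starts between 0 and 0.0033. The spindle takes it in, and itself sinks, 5 mm for each clockwise turn; it turns stiffly (0.22 N m, so a light rub does not turn it) and stays where it is left
- crank: loose steel crank, 0.28 to 0.49 kg, standing on its hub; origin: centre of the hub's underside, z up, x along the arm toward the grip. Hub 36 x 36 mm (sides along x and y), 44 mm tall, centre of mass within 10 mm of its axis. In the underside a square socket 22.5 mm wide, 23 mm deep, sides parallel to the hub's. Arm 18 mm wide, 27 to 36 mm above the underside, ending 102 mm from the axis
- crank_knob (a point): centre of the crank's red plastic grip, an upright round sleeve of 22 mm diameter and 58 mm length that turns freely on its pin, at x = 90 mm of the crank, from 39 to 97 mm above the hub's underside; this point is 72 mm above it
- ratchet: chrome ratchet handle, 200 x 36 x 22 mm, lying flat, not needed; origin at the centre of its underside; leave it where it is (it may shift by up to 40 mm)
- grease_tin: small round cream and red grease tin, 59 mm diameter, 37 mm tall, not needed; origin at the centre of its underside; leave it where it is (it may shift by up to 40 mm)
- bulb_box: orange upright bulb carton, 42 x 42 x 62 mm, not needed; origin at the centre of its underside; leave it where it is (it may shift by up to 40 mm)

How it is judged:
By the outcome, as a careful person would: the job done as asked, in the order asked, and still so for the second after the job is handed in, with the robot touching nothing.
It also fails if it takes over 72 s, if anything falls off the work surface, if the arm or the gripper's body presses on something with over 40 N, if the wrist force passes 120 N, or if a joint passes its speed limit or range.

### The arm

A 7-joint arm with a two-finger parallel gripper is mounted at the origin on a cart in front of the work surface, level with it; the furniture and walls round the work are solid. World frame = base frame: x ahead of the robot, y to its left, z up, the work surface at z = 0. Lengths are in m, angles in rad, forces in N, time in s.
With the tool pointing down it reaches from about 0.425 to 0.875 m from the base axis. Payload 4.7 kg.
Tool frame: the origin (TCP) lies between the finger pads; the fingertips stand 14 mm ahead of it and the grasp point (between the pads) lies 5 mm behind it; z points along the fingers, y is the line along which they close (so a half turn about z gives the same grasp; the last joint's range is limited). The gripper opens to 87 mm and grips with 3 to 60 N. Pads are 19 mm wide; open, the fingers measure 117 mm over their backs; the gripper's body (75 mm by 190 mm) begins 51 mm behind the grasp point.
Start: joints at [-1.236, 0.321, -0.07, 1.45, 0.023, 1.371, -0.057], TCP at [0.205, 0.617, 0.237] pointing down, gripper open.
Joint ranges: [-2.86, 2.86], [-0.3, 2.09], [-1.38, 1.24], [0.06, 2.45], [-1.56, 4.7], [0.09, 2.05], [-2.69, 2.69]. Speed limits (rad/s): [2.57, 2.57, 3.14, 3.14, 3.14, 3.14, 3.14].

### API

Orientations are given as a rotation vector (axis times angle).
In Python, from bench import ctrl gives the robot as it stands.
- The arm moves only by the tool step_arm, never from a script. Its argument "commands" is a list of rows, each an object with "travel": the shift along the tool's x, y, z in m, a list of three; "turn": the turn, a rotation vector about the tool's x, y, z in degrees, a list of three. A call has 1 to 5 rows; each row is the pose to reach, as a shift and turn from the pose commanded when the call began, along the tool's axes at that moment; what a row does not reach only later rows make up. A row lasts 1/10 s, in which the tool goes at most 50 mm and 8.59 degrees, less where a joint would pass 70% of its speed; a pose out of reach is approached as far as the arm can. A call with a gripper value outside its range is refused whole. "gripper" is the opening, from 0 (shut) to 1 (fully open), set as the call begins (left out, the last holds). The fingers move at their own pace and stop on an object; "force" is the grip in N (left out, the last holds). Time passes only in rows, so rows that repeat a pose let the fingers close. It gives the time, the measured TCP pose, the force, the opening and the grip force at its end, in the units of the state.
- ctrl.get_state(): the state, without advancing time (a new reading comes with each control period).
- ctrl.get_image(name): name is "scene" or "top"; returns the picture (480x640x3 uint8, red, green, blue); there is no depth.
- ctrl.camera_model(name): a dict with "fx", "fy", "cx", "cy" (pixels), "R" (3x3) and "t" (3): a world point X has camera coordinates R X + t. Camera axes: x right, y down, z forward; pixel columns grow to the right and rows downward; lengths in m; the calibration is good to about 2 mm. A picture is of the moment at which its call begins. camera_model takes no time and is no camera call.
- ctrl.close_job(): hands the job in; it is judged then, once.
The state is a dict: "time": time; "joint_positions": joint angles; "qd": joint speeds; "joint_torque": joint torques, N m; "position": TCP position; "tool_rot": TCP orientation; "ft_force": force on the tool from outside, world axes, zero at the start; "torque": the same for the moment, N m; "grip_width": opening from 0.0 (shut) to 1.0 (fully open); "grip_force": force on a finger pad.
Only numpy, scipy, OpenCV 4.12 (cv2) and the standard library are available. Lean on these libraries where they do the work, as an engineer would, in place of code of your own. Each camera call takes 0.05 s, during which the arm holds its last target. There are 200 camera calls.

## Working session

There is one attempt and no reset: what is moved stays moved. The work goes in short steps, Python scripts to look and compute and a tool call to move; the robot and the scene stay as the last step left them, time stands still between calls to the robot, and variables do not carry over. Pictures are saved under pics/ and viewed, at most 10 in all, crops included, and the job is handed in when it is done.

Besides the shell and the picture viewer there is one more tool, called after ">>>" by a JSON object that holds its "name" and its "arguments". step_arm: Moves the arm, as the interface text tells. Its arguments: {"type":"object","properties":{"commands":{"type":"array"},"gripper":{"type":"number"},"force":{"type":"number"}},"required":["commands"]}

```bash
ls; mkdir -p pics; python3 - <<'E'
from bench import ctrl
import cv2,numpy as np
for n in("scene","top"):
    cv2.imwrite(f"pics/{n}0.png",ctrl.get_image(n)[:,:,::-1]); m=ctrl.camera_model(n)
    R=np.array(m["R"]);print(n,m["fx"],m["cx"],m["cy"],(-R.T@np.array(m["t"])).round(3),R.round(3).tolist())
s=ctrl.get_state();print(s)
E
```

```text
pics
scene 516.9970121328097 321.0608130025297 235.08690225666646 [-0.094 -0.737  0.639] [[0.786, -0.618, -0.011], [-0.319, -0.39, -0.864], [0.529, 0.683, -0.504]]
top 436.3860859272944 326.56954359802944 245.34499713760977 [ 0.342 -0.009  0.942] [[-0.023, -1.0, -0.001], [-0.989, 0.022, -0.149], [0.149, -0.003, -0.989]]
{'time': 0.1, 'joint_positions': array([-1.23588458,  0.3217551 , -0.07008223,  1.45157115,  0.02259539,
        1.37080134, -0.05689159]), 'qd': array([ 1.71447065e-05, -1.22872855e-03,  4.71343992e-05, -2.76338789e-03,
       -8.96026123e-04, -2.31337237e-03, -9.85576842e-04]), 'joint_torque': array([-1.86404141e-04, -4.92573667e+01, -4.05709064e-01, -3.13395667e+01,
       -6.41335314e-02,  3.94472620e-02,  7.34638274e-05]), 'position': array([0.20486237, 0.61636519, 0.23555769]), 'tool_rot': array([-5.01689475e-01, -3.10108279e+00,  2.72970547e-03]), 'ft_force': array([0.39361324, 0.28539176, 0.43045464]), 'torque': array([-0.01681483,  0.05411742, -0.00493249]), 'grip_force': 0.0, 'grip_width': 0.9987680876905133}
```

View pics/scene0.png

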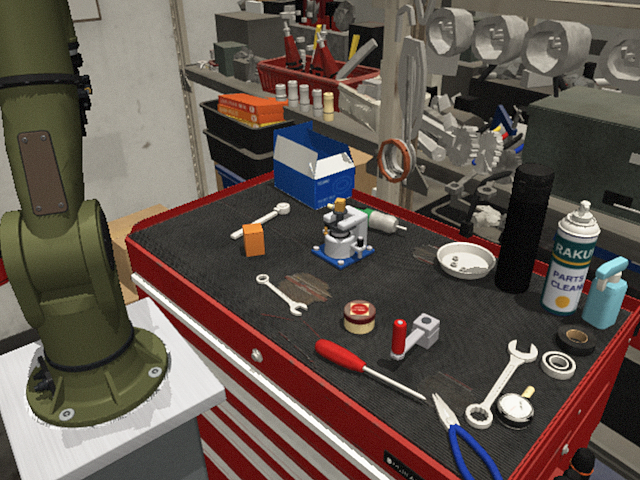

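View pics/top0.png

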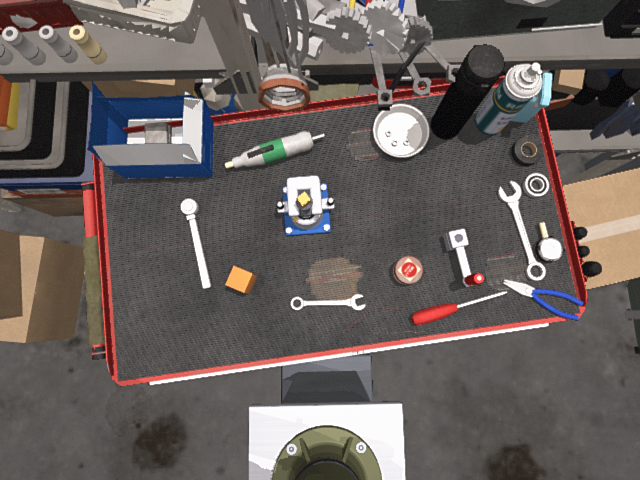

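The scene view shows the caliper at about (342,240), the crank at about (412,335), the tin at (359,316), the carton at (254,240) and the ratchet at (260,222). In the top view the spindle square is near (304,199), the crank hub near (457,238) and the knob near (479,279). Next I'll zoom in for exact pixels.

```bash
python3 - <<'E'
import cv2,numpy as np
t=cv2.imread("pics/top0.png");s=cv2.imread("pics/scene0.png")
f=lambda im,x,y,w,h:cv2.resize(im[y:y+h,x:x+w],(400,300),interpolation=cv2.INTER_CUBIC)
a=np.hstack([f(t,270,165,80,60),f(t,430,222,80,60)])
b=np.hstack([f(s,300,185,80,60),f(s,375,305,80,60)])
cv2.imwrite("pics/zoom.png",np.vstack([a,b]))
E
```

```text
(no output)
```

View pics/zoom.png

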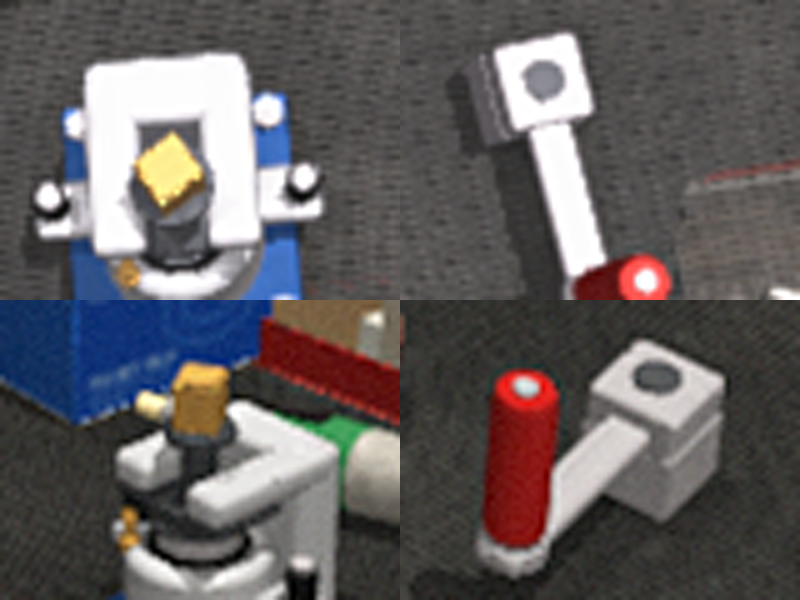

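The zoom shows the brass square's top face centred at top pixel (304.2,199) and turned roughly 45° in the image. The hub top is centred at (458.8,238.4) with the knob top at (478.8,277.6). In the scene view the square's top is at about (340.6,199.2).

```bash
cat > h.py <<'E'
from bench import ctrl
import numpy as np
from scipy.spatial.transform import Rotation as Ro
def ray(n,u,v):
    m=ctrl.camera_model(n);R=np.array(m["R"]);c=-R.T@np.array(m["t"])
    return c,R.T@np.array([(u-m["cx"])/m["fx"],(v-m["cy"])/m["fy"],1])
def pz(n,u,v,z):
    c,d=ray(n,u,v);return c+d*(z-c[2])/d[2]
def tri(p,q):
    (a,d),(b,e)=ray("top",*p),ray("scene",*q)
    s=np.linalg.lstsq(np.c_[d,-e],b-a,rcond=None)[0];return a+d*s[0],b+e*s[1]
def st():
    s=ctrl.get_state();r=Ro.from_rotvec(s["tool_rot"]).as_matrix()
    print("t",round(s["time"],2),"p",s["position"].round(4),"x",r[:,0].round(3),"z",r[:,2].round(3),"F",s["ft_force"].round(1),"T",s["torque"].round(2),"g",round(s["grip_width"],3),s["grip_force"],"q",s["joint_positions"].round(2))
    return s,r
E
python3 - <<'E'
from h import *
print("tip",tri((304.2,199),(340.6,199.2)))
for z in(.134,.140):print(pz("top",304.2,199,z))
c=[pz("top",430+x/5,222+y/5,.044) for x,y in((97,50),(175,33),(193,113),(110,132))]
c=np.array(c);h=c.mean(0);print("hub",h,np.linalg.norm(np.diff(c,axis=0),axis=1))
print("hub tri",tri((458.75,238.4),(375+257/5,305+77/5)))
k=pz("top",478.8,277.6,.097);print("knob",k,np.hypot(*(k-h)[:2]),np.degrees(np.arctan2(*(k-h)[1::-1])))
print("knob tri",tri((478.8,277.6),(375+126/5,305+85/5)))
d=c[3]-c[0]+c[2]-c[1];print("edge yaw",np.degrees(np.arctan2(d[1],d[0])))
q=[pz("top",270+x/5,165+y/5,.138) for x,y in((172,132),(207,176),(168,214),(135,170))]
for i in range(4):
    e=q[(i+1)%4]-q[i];print(np.linalg.norm(e),np.degrees(np.arctan2(e[1],e[0]))%90)
st()
E
```

```text
tip (array([0.55140773, 0.02920944, 0.14254914]), array([0.55334056, 0.02785981, 0.14299083]))
[0.55364536 0.02961612 0.134     ]
[0.55207494 0.0293307  0.14      ]
hub [ 0.48548164 -0.28714004  0.044     ] [0.03372646 0.03438013 0.03578563]
hub tri (array([ 0.48517578, -0.28663889,  0.04560267]), array([ 0.48681997, -0.28790261,  0.0462566 ]))
knob [ 0.39924776 -0.30432621  0.097     ] 0.08792978146884449 -168.7287899323169
knob tri (array([ 0.39913527, -0.30374441,  0.09866405]), array([ 0.3996844 , -0.30414829,  0.09884237]))
edge yaw -173.10779138564686
0.02176560911643158 36.64455078063213
0.020779319177209342 43.87554687958922
0.021240815510102692 35.2048448698512
0.02032548315801379 45.55147604809991
t 0.1 p [0.2049 0.6164 0.2356] x [-0.949  0.315 -0.   ] z [-0.    -0.002 -1.   ] F [0.4 0.3 0.4] T [-0.02  0.05 -0.  ] g 0.999 0.0 q [-1.24  0.32 -0.07  1.45  0.02  1.37 -0.06]
```

>>> {"name": "step_arm", "arguments": {"commands": [{"travel":[-0.22,-0.1,-0.02],"turn":[0,0,42]},{"travel":[-0.22,-0.1,-0.02],"turn":[0,0,42]},{"travel":[-0.22,-0.1,-0.02],"turn":[0,0,42]},{"travel":[-0.22,-0.1,-0.02],"turn":[0,0,42]},{"travel":[-0.22,-0.1,-0.02],"turn":[0,0,42]}], "gripper": 0.85, "force": 20}}

```text
time: 0.6
position: [0.3843, 0.4499, 0.2565]
tool_rot: [1.59, 2.709, -0.001]
ft_force: [1.1, 0.4, 0.3]
grip_width: 0.851
grip_force: 0.0
```

```bash
cat >> h.py <<'E'
def yaw(r):return np.degrees(np.arctan2(r[1,0],r[0,0]))
def plan(pts,p=None,y=None):
    s,r=st();y0=yaw(r) if y is None else y;p=s["position"] if p is None else np.array(p);print("yaw",y0)
    for X,Y,Z,w in pts:
        c,sn=np.cos(np.radians(y0)),np.sin(np.radians(y0));d=np.array([X,Y,Z])-p
        print("travel",[round(v,4) for v in(c*d[0]+sn*d[1],sn*d[0]-c*d[1],-d[2])],"turn",round((y0-w+180)%360-180,1))
        p=np.array([X,Y,Z]);y0=w
E
python3 -c "
from h import *
plan([(.54,.22,.26,77),(.55,-.03,.26,35),(.4855,-.287,.2,10),(.4855,-.287,.1,10)])"
```

```text
t 0.6 p [0.3843 0.4499 0.2565] x [-0.487  0.873 -0.001] z [ 0.    -0.001 -1.   ] F [1.1 0.4 0.3] T [-0.09 -0.04 -0.  ] g 0.851 0.0 q [-1.03  0.19  0.14  1.58 -0.03  1.38 -0.38]
yaw 119.17429559827458
travel [np.float64(-0.2767), np.float64(0.0238), np.float64(-0.0035)] turn 42.2
travel [np.float64(-0.2413), np.float64(0.066), np.float64(-0.0)] turn 42
travel [np.float64(-0.2002), np.float64(0.1735), np.float64(0.06)] turn 25
travel [np.float64(0.0), np.float64(0.0), np.float64(0.1)] turn 0
```

>>> {"name": "step_arm", "arguments": {"commands": [{"travel":[-0.276,0.024,-0.003],"turn":[0,0,42]},{"travel":[-0.276,0.024,-0.003],"turn":[0,0,42]},{"travel":[-0.276,0.024,-0.003],"turn":[0,0,42]},{"travel":[-0.276,0.024,-0.003],"turn":[0,0,42]},{"travel":[-0.276,0.024,-0.003],"turn":[0,0,42]}]}}

```text
time: 1.1
position: [0.5248, 0.2449, 0.2591]
tool_rot: [-2.453, -1.962, 0.0]
ft_force: [-0.2, 0.6, 0.2]
grip_width: 0.848
grip_force: 0.0
```

>>> {"name": "step_arm", "arguments": {"commands": [{"travel":[-0.241,0.066,0],"turn":[0,0,42]},{"travel":[-0.241,0.066,0],"turn":[0,0,42]},{"travel":[-0.241,0.066,0],"turn":[0,0,42]},{"travel":[-0.241,0.066,0],"turn":[0,0,42]},{"travel":[-0.241,0.066,0],"turn":[0,0,42]}]}}

```text
time: 1.6
position: [0.5364, -0.0047, 0.2591]
tool_rot: [-2.993, -0.952, 0.0]
ft_force: [0.2, -0.0, 0.1]
grip_width: 0.845
grip_force: 0.0
```

>>> {"name": "step_arm", "arguments": {"commands": [{"travel":[-0.2,0.173,0.06],"turn":[0,0,25]},{"travel":[-0.2,0.173,0.06],"turn":[0,0,25]},{"travel":[-0.2,0.173,0.06],"turn":[0,0,25]},{"travel":[-0.2,0.173,0.06],"turn":[0,0,25]},{"travel":[-0.2,0.173,0.06],"turn":[0,0,25]}]}}

```text
time: 2.1
position: [0.479, -0.2413, 0.2034]
tool_rot: [-3.127, -0.291, -0.001]
ft_force: [1.8, 0.6, -0.1]
grip_width: 0.846
grip_force: 0.0
```

```bash
python3 -c "
from h import *
plan([(.4855,-.287,.12,8.5),(.4855,-.287,.03,8.5)])"
```

```text
t 2.1 p [ 0.479  -0.2413  0.2034] x [0.983 0.185 0.001] z [ 0.001  0.001 -1.   ] F [ 1.8  0.6 -0.1] T [-0.06  0.1  -0.01] g 0.846 0.0 q [-0.34  0.11  0.82  1.8  -0.09  1.26 -0.88]
yaw 10.640243450393053
travel [np.float64(-0.0021), np.float64(0.0461), np.float64(0.0834)] turn 2.1
travel [np.float64(0.0), np.float64(0.0), np.float64(0.09)] turn 0.0
```

>>> {"name": "step_arm", "arguments": {"commands": [{"travel":[-0.002,0.046,0.08],"turn":[0,0,1]},{"travel":[-0.002,0.046,0.08],"turn":[0,0,1]},{"travel":[-0.002,0.046,0.08],"turn":[0,0,1]},{"travel":[-0.002,0.046,0.08],"turn":[0,0,1]}]}}

```text
time: 2.5
position: [0.4858, -0.2851, 0.1235]
tool_rot: [-3.13, -0.262, 0.004]
ft_force: [-0.1, 0.4, 0.4]
grip_width: 0.849
grip_force: 0.0
```

```bash
python3 - <<'E'
from h import *
import cv2
plan([(.4855,-.287,.026,9.6)])
t,s=ctrl.get_image("top"),ctrl.get_image("scene")
f=lambda im,x,y,w,h:cv2.resize(im[y:y+h,x:x+w],(400,300))
cv2.imwrite("pics/g.png",np.hstack([f(t,380,190,160,120),f(s,345,265,160,120)])[:,:,::-1])
E
```

```text
t 2.5 p [ 0.4858 -0.2851  0.1235] x [ 0.986  0.166 -0.002] z [-0.002  0.    -1.   ] F [-0.1  0.4  0.4] T [-0.05  0.11  0.05] g 0.849 0.0 q [-0.23  0.29  0.83  1.83 -0.23  1.13 -0.72]
yaw 9.563150711403354
travel [np.float64(-0.0006), np.float64(0.0018), np.float64(0.0975)] turn -0.0
```

View pics/g.png

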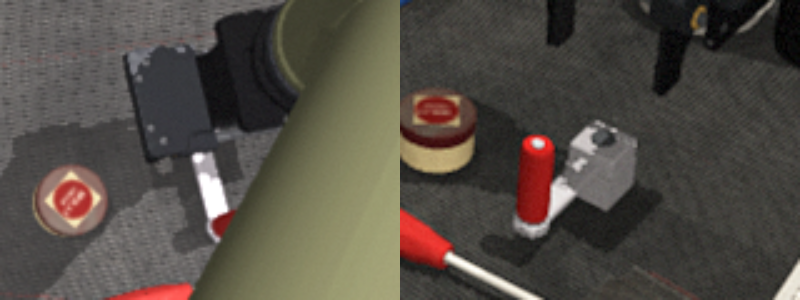

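The gripper hangs above the hub, with its fingers straddling it, so I can descend and grip.

>>> {"name": "step_arm", "arguments": {"commands": [{"travel":[-0.0005,0.002,0.045],"turn":[0,0,0]},{"travel":[-0.0005,0.002,0.08],"turn":[0,0,0]},{"travel":[-0.0005,0.002,0.097],"turn":[0,0,0]},{"travel":[-0.0005,0.002,0.097],"turn":[0,0,0]}]}}

```text
time: 3.0
position: [0.4862, -0.2857, 0.0263]
tool_rot: [-3.129, -0.266, 0.002]
ft_force: [-0.4, 0.4, 0.1]
grip_width: 0.848
grip_force: 0.0
```

>>> {"name": "step_arm", "arguments": {"commands": [{"travel":[0,0,0],"turn":[0,0,0]},{"travel":[0,0,0],"turn":[0,0,0]},{"travel":[0,0,0],"turn":[0,0,0]},{"travel":[0,0,0],"turn":[0,0,0]},{"travel":[0,0,0],"turn":[0,0,0]}], "gripper": 0.2, "force": 40}}

```text
time: 3.5
position: [0.4867, -0.2876, 0.0275]
tool_rot: [3.13, 0.263, 0.002]
ft_force: [0.3, -1.0, 0.4]
grip_width: 0.479
grip_force: 0.0
```

```bash
python3 -c "
from h import *
plan([])"
```

```text
t 3.5 p [ 0.4867 -0.2876  0.0275] x [0.986 0.167 0.001] z [ 0.001 -0.    -1.   ] F [ 0.3 -1.   0.4] T [ 0.02  0.21 -0.02] g 0.479 0.0 q [-0.16  0.43  0.77  1.9  -0.36  0.95 -0.63]
yaw 9.621656652493979
```

>>> {"name": "step_arm", "arguments": {"commands": [{"travel":[0,0,0],"turn":[0,0,0]},{"travel":[0,0,0],"turn":[0,0,0]},{"travel":[0,0,0],"turn":[0,0,0]}]}}

```text
time: 3.8
position: [0.4866, -0.2868, 0.0273]
tool_rot: [-3.129, -0.264, -0.0]
ft_force: [-1.0, 2.6, 5.3]
grip_width: 0.408
grip_force: 39.9
```

```bash
python3 -c "
from h import *
plan([(.4867,-.2876,.2,10),(.49,-.15,.2,35),(.5525,.0287,.2,40)])"
```

```text
t 3.8 p [ 0.4866 -0.2868  0.0273] x [0.986 0.167 0.   ] z [ 0.     0.001 -1.   ] F [-1.   2.6  5.3] T [ 0.72  0.37 -0.02] g 0.408 39.90519323386252 q [-0.16  0.43  0.77  1.9  -0.36  0.96 -0.63]
yaw 9.639964235801376
travel [np.float64(0.0), np.float64(0.0008), np.float64(-0.1727)] turn -0.4
travel [np.float64(0.0271), np.float64(-0.1349), np.float64(-0.0)] turn -25
travel [np.float64(0.1537), np.float64(-0.1105), np.float64(-0.0)] turn -5
```

>>> {"name": "step_arm", "arguments": {"commands": [{"travel":[0,0,-0.04],"turn":[0,0,0]},{"travel":[0,0,-0.08],"turn":[0,0,0]},{"travel":[0,0,-0.12],"turn":[0,0,0]},{"travel":[0,0,-0.16],"turn":[0,0,0]},{"travel":[0,0,-0.173],"turn":[0,0,0]}]}}

```text
time: 4.3
position: [0.4877, -0.2891, 0.2034]
tool_rot: [3.128, 0.262, 0.009]
ft_force: [0.3, -0.3, -2.5]
grip_width: 0.408
grip_force: 39.9
```

>>> {"name": "step_arm", "arguments": {"commands": [{"travel":[0.006,-0.03,0],"turn":[0,0,-5]},{"travel":[0.013,-0.065,0],"turn":[0,0,-11]},{"travel":[0.02,-0.1,0],"turn":[0,0,-18]},{"travel":[0.027,-0.135,0],"turn":[0,0,-25]}]}}

```text
time: 4.7
position: [0.4893, -0.1484, 0.1982]
tool_rot: [-2.997, -0.942, 0.003]
ft_force: [0.0, 0.7, -3.4]
grip_width: 0.414
grip_force: 39.9
```

```bash
python3 -c "
from h import *
plan([(.5525,.0287,.19,40)])"
```

```text
t 4.7 p [ 0.4893 -0.1484  0.1982] x [ 0.82   0.572 -0.002] z [-0.002 -0.    -1.   ] F [ 0.   0.7 -3.4] T [-0.07  0.07 -0.04] g 0.414 39.90105522796512 q [-0.46  0.04  0.73  1.86 -0.03  1.25 -0.68]
yaw 34.887846909388294
travel [np.float64(0.1531), np.float64(-0.1091), np.float64(0.0082)] turn -5.1
```

>>> {"name": "step_arm", "arguments": {"commands": [{"travel":[0.038,-0.027,0],"turn":[0,0,-2]},{"travel":[0.076,-0.055,0],"turn":[0,0,-3]},{"travel":[0.115,-0.082,0],"turn":[0,0,-4]},{"travel":[0.153,-0.109,0],"turn":[0,0,-5]},{"travel":[0.153,-0.109,0],"turn":[0,0,-5]}]}}

```text
time: 5.2
position: [0.5547, 0.0361, 0.1974]
tool_rot: [-2.946, -1.082, 0.002]
ft_force: [0.1, 0.7, -2.5]
grip_width: 0.409
grip_force: 39.9
```

```bash
python3 - <<'E'
from h import *
import cv2
plan([(.5525,.0287,.172,40)])
s=ctrl.get_image("scene")
cv2.imwrite("pics/p.png",cv2.resize(s[140:260,270:430],(800,600),interpolation=cv2.INTER_CUBIC)[:,:,::-1])
E
```

```text
t 5.2 p [0.5547 0.0361 0.1974] x [ 0.762  0.647 -0.   ] z [-0.002  0.003 -1.   ] F [ 0.1  0.7 -2.5] T [-0.03  0.18  0.01] g 0.409 39.904754888266325 q [-0.63  0.16  0.58  1.76 -0.09  1.25 -0.9 ]
yaw 40.315605642770976
travel [np.float64(-0.0065), np.float64(0.0042), np.float64(0.0254)] turn 0.3
```

View pics/p.png

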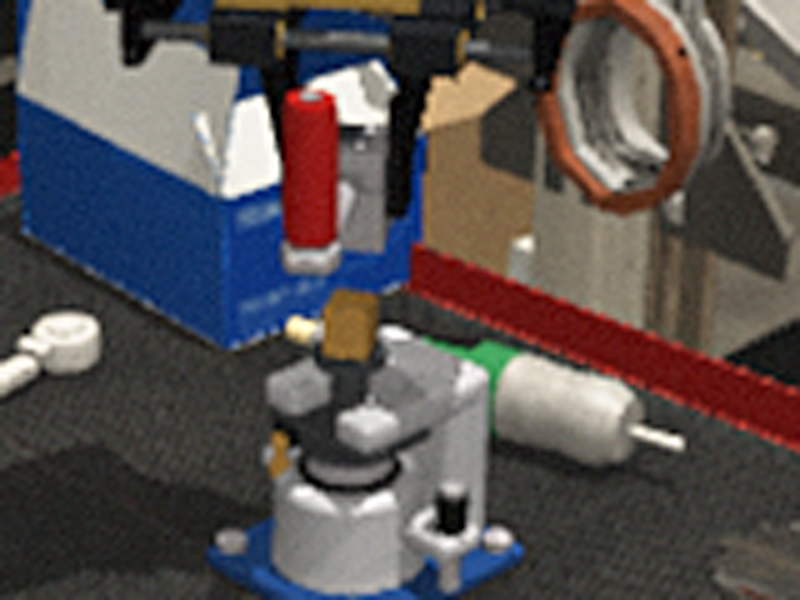

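The crank hangs level about 30 mm above the square, with the hub bottom at (360,245) and the square top at (352,300) in the crop. I'll lower it to just above the square and read the settled pose.

>>> {"name": "step_arm", "arguments": {"commands": [{"travel":[0,0,0.012],"turn":[0,0,0]},{"travel":[0,0,0.022],"turn":[0,0,0]},{"travel":[0,0,0.022],"turn":[0,0,0]}]}}

```text
time: 5.55
position: [0.5523, 0.0251, 0.1752]
tool_rot: [-2.957, -1.061, 0.007]
ft_force: [-0.0, -0.4, -2.7]
grip_width: 0.413
grip_force: 39.9
```

```bash
python3 - <<'E'
from h import *
plan([(.5532,.0295,.172,40)])
E
```

```text
t 5.55 p [0.5523 0.0251 0.1752] x [ 0.772  0.636 -0.004] z [-0.005 -0.001 -1.   ] F [-0.  -0.4 -2.7] T [-0.07  0.17  0.01] g 0.413 39.903741739690304 q [-0.62  0.17  0.59  1.79 -0.1   1.21 -0.89]
yaw 39.47114239164045
travel [np.float64(0.0035), np.float64(-0.0028), np.float64(0.0032)] turn -0.5
```

>>> {"name": "step_arm", "arguments": {"commands": [{"travel":[0,0,0],"turn":[0,0,0]},{"travel":[0,0,0],"turn":[0,0,0]},{"travel":[0,0,0],"turn":[0,0,0]}]}}

```text
time: 5.85
position: [0.5547, 0.0265, 0.1785]
tool_rot: [-2.956, -1.064, -0.002]
ft_force: [0.0, -0.6, -2.9]
grip_width: 0.41
grip_force: 39.9
```

```bash
python3 - <<'E'
from h import *
plan([(.5532,.0295,.172,40)])
E
```

```text
t 5.85 p [0.5547 0.0265 0.1785] x [0.771 0.637 0.001] z [ 0.001  0.    -1.   ] F [ 0.  -0.6 -2.9] T [-0.1   0.07 -0.01] g 0.41 39.90400652401149 q [-0.62  0.17  0.59  1.79 -0.1   1.21 -0.89]
yaw 39.589139874323585
travel [np.float64(0.0008), np.float64(-0.0032), np.float64(0.0065)] turn -0.4
```

>>> {"name": "step_arm", "arguments": {"commands": [{"travel":[0.0005,-0.002,0.002],"turn":[0,0,0]},{"travel":[0.0005,-0.002,0.004],"turn":[0,0,0]},{"travel":[0.0005,-0.002,0.006],"turn":[0,0,0]},{"travel":[0.0005,-0.002,0.008],"turn":[0,0,0]},{"travel":[0.0005,-0.002,0.01],"turn":[0,0,0]}]}}

```text
time: 6.35
position: [0.5534, 0.0287, 0.1677]
tool_rot: [-2.956, -1.065, -0.0]
ft_force: [0.2, 0.9, -3.0]
grip_width: 0.405
grip_force: 39.9
```

```bash
python3 - <<'E'
from h import *
plan([])
E
```

```text
t 6.35 p [0.5534 0.0287 0.1677] x [0.77  0.638 0.   ] z [ 0.  0. -1.] F [ 0.2  0.9 -3. ] T [-0.11  0.11  0.02] g 0.405 39.90399098955095 q [-0.62  0.18  0.58  1.8  -0.1   1.19 -0.89]
yaw 39.62398226729452
```

>>> {"name": "step_arm", "arguments": {"commands": [{"travel":[0,0,0.002],"turn":[0,0,0]},{"travel":[0,0,0.004],"turn":[0,0,0]},{"travel":[0,0,0.005],"turn":[0,0,0]},{"travel":[0,0,0.006],"turn":[0,0,0]}]}}

```text
time: 6.75
position: [0.554, 0.029, 0.165]
tool_rot: [-2.954, -1.064, -0.003]
ft_force: [-6.8, 0.3, 18.3]
grip_width: 0.406
grip_force: 39.9
```

```bash
python3 - <<'E'
from h import *
plan([])
E
```

```text
t 6.75 p [0.554 0.029 0.165] x [0.77  0.638 0.002] z [ 0.001  0.002 -1.   ] F [-6.8  0.3 18.3] T [0.09 2.01 0.07] g 0.406 39.91694957949221 q [-0.62  0.18  0.58  1.8  -0.11  1.19 -0.88]
yaw 39.62498074134508
```

>>> {"name": "step_arm", "arguments": {"commands": [{"travel":[0,0,-0.003],"turn":[0,0,0]},{"travel":[-0.0015,-0.0013,-0.003],"turn":[0,0,0]},{"travel":[-0.0015,-0.0013,-0.001],"turn":[0,0,0]},{"travel":[-0.0015,-0.0013,0.0],"turn":[0,0,0]},{"travel":[-0.0015,-0.0013,0.001],"turn":[0,0,0]}]}}

```text
time: 7.25
position: [0.5533, 0.0292, 0.1644]
tool_rot: [-2.955, -1.065, -0.008]
ft_force: [-5.2, 0.3, 22.3]
grip_width: 0.411
grip_force: 39.9
```

```bash
python3 - <<'E'
from h import *
plan([])
E
```

```text
t 7.25 p [0.5533 0.0292 0.1644] x [0.77  0.638 0.005] z [ 0.004  0.002 -1.   ] F [-5.2  0.3 22.3] T [0.32 1.33 0.01] g 0.411 39.90429530851543 q [-0.62  0.18  0.58  1.81 -0.11  1.18 -0.89]
yaw 39.623900308383305
```

>>> {"name": "step_arm", "arguments": {"commands": [{"travel":[0,0,-0.003],"turn":[0,0,-4]},{"travel":[0,0,-0.003],"turn":[0,0,-8]},{"travel":[0,0,0],"turn":[0,0,-8]},{"travel":[0,0,0],"turn":[0,0,-6]},{"travel":[0,0,0],"turn":[0,0,-4]}]}}

```text
time: 7.75
position: [0.5521, 0.0298, 0.1647]
tool_rot: [-2.915, -1.165, -0.004]
ft_force: [-9.3, 2.7, 22.0]
grip_width: 0.412
grip_force: 39.9
```

>>> {"name": "step_arm", "arguments": {"commands": [{"travel":[0,0,0],"turn":[0,0,2]},{"travel":[0,0,0],"turn":[0,0,4]},{"travel":[0,0,0],"turn":[0,0,6]},{"travel":[0,0,0],"turn":[0,0,8]},{"travel":[0,0,0],"turn":[0,0,10]}]}}

```text
time: 8.25
position: [0.5527, 0.0302, 0.1626]
tool_rot: [-3.006, -0.908, -0.006]
ft_force: [2.5, 3.5, -1.6]
grip_width: 0.408
grip_force: 39.9
```

```bash
python3 - <<'E'
from h import *
plan([])
E
```

```text
t 8.25 p [0.5527 0.0302 0.1626] x [0.833 0.553 0.004] z [ 0.004  0.003 -1.   ] F [ 2.5  3.5 -1.6] T [ 0.68 -0.65  0.01] g 0.408 39.90725923329592 q [-0.63  0.18  0.59  1.81 -0.11  1.18 -0.99]
yaw 33.603197555371175
```

The vertical force vanished at a yaw of about 34°, so the flats have aligned. I'll keep lowering.

>>> {"name": "step_arm", "arguments": {"commands": [{"travel":[0,0,0.002],"turn":[0,0,0]},{"travel":[0,0,0.004],"turn":[0,0,0]},{"travel":[0,0,0.006],"turn":[0,0,0]},{"travel":[0,0,0.008],"turn":[0,0,0]}]}}

```text
time: 8.65
position: [0.5529, 0.0303, 0.1532]
tool_rot: [-3.006, -0.911, -0.006]
ft_force: [2.6, 4.2, 1.6]
grip_width: 0.411
grip_force: 39.9
```

```bash
python3 - <<'E'
from h import *
plan([])
E
```

```text
t 8.65 p [0.5529 0.0303 0.1532] x [0.832 0.555 0.004] z [ 0.003  0.002 -1.   ] F [2.6 4.2 1.6] T [ 1.06 -0.76  0.03] g 0.411 39.91229392122477 q [-0.63  0.19  0.59  1.82 -0.12  1.16 -0.98]
yaw 33.73196344648763
```

>>> {"name": "step_arm", "arguments": {"commands": [{"travel":[0.0005,-0.0003,0.002],"turn":[0,0,0]},{"travel":[0.0005,-0.0003,0.004],"turn":[0,0,0]},{"travel":[0.0005,-0.0003,0.006],"turn":[0,0,0]},{"travel":[0.0005,-0.0003,0.008],"turn":[0,0,0]}]}}

```text
time: 9.05
position: [0.5529, 0.0303, 0.1452]
tool_rot: [-3.006, -0.91, -0.005]
ft_force: [3.9, 4.2, 1.6]
grip_width: 0.411
grip_force: 39.9
```

>>> {"name": "step_arm", "arguments": {"commands": [{"travel":[0,0,0.001],"turn":[0,0,0]},{"travel":[0,0,0.002],"turn":[0,0,0]},{"travel":[0,0,0.003],"turn":[0,0,0]}]}}

```text
time: 9.35
position: [0.553, 0.0303, 0.144]
tool_rot: [-3.006, -0.91, -0.005]
ft_force: [-2.6, 4.5, 17.0]
grip_width: 0.412
grip_force: 39.9
```

```bash
python3 - <<'E'
from h import *
plan([])
E
```

```text
t 9.35 p [0.553  0.0303 0.144 ] x [0.832 0.555 0.003] z [ 0.003  0.002 -1.   ] F [-2.6  4.5 17. ] T [0.87 0.56 0.03] g 0.412 39.913468630984426 q [-0.63  0.2   0.59  1.83 -0.12  1.15 -0.98]
yaw 33.69339889572491
```

The crank bottoms out on the collar (17 N at TCP z 0.144, underside about 0.117), 21 mm below the first contact. I'll release the hub and move to the knob.

>>> {"name": "step_arm", "arguments": {"commands": [{"travel":[0,0,-0.002],"turn":[0,0,0]},{"travel":[0,0,-0.002],"turn":[0,0,0]},{"travel":[0,0,-0.002],"turn":[0,0,0]},{"travel":[0,0,-0.002],"turn":[0,0,0]}], "gripper": 0.7}}

```text
time: 9.75
position: [0.551, 0.0285, 0.1431]
tool_rot: [3.007, 0.908, -0.003]
ft_force: [-0.3, 0.3, 0.6]
grip_width: 0.664
grip_force: 0.0
```

>>> {"name": "step_arm", "arguments": {"commands": [{"travel":[0,0,-0.02],"turn":[0,0,0]},{"travel":[0,0,-0.045],"turn":[0,0,0]},{"travel":[0,0,-0.08],"turn":[0,0,0]},{"travel":[0,0,-0.105],"turn":[0,0,0]},{"travel":[0,0,-0.105],"turn":[0,0,0]}]}}

```text
time: 10.25
position: [0.5536, 0.0288, 0.2525]
tool_rot: [3.007, 0.908, 0.009]
ft_force: [-0.5, 0.1, 0.3]
grip_width: 0.699
grip_force: 0.0
```

```bash
python3 - <<'E'
from h import *
import cv2
plan([(.4778,-.0198,.245,90),(.4778,-.0198,.19,90)])
s=ctrl.get_image("scene")
cv2.imwrite("pics/q.png",cv2.resize(s[140:260,270:430],(800,600),interpolation=cv2.INTER_CUBIC)[:,:,::-1])
E
```

```text
t 10.25 p [0.5536 0.0288 0.2525] x [0.833 0.553 0.006] z [ 0.006  0.001 -1.   ] F [-0.5  0.1  0.3] T [-0.04  0.06  0.  ] g 0.699 0.0 q [-0.65  0.11  0.6   1.69 -0.06  1.35 -1.03]
yaw 33.59659493957034
travel [np.float64(-0.0901), np.float64(-0.0014), np.float64(0.0075)] turn -56.4
travel [np.float64(0.0), np.float64(0.0), np.float64(0.055)] turn 0
```

View pics/q.png

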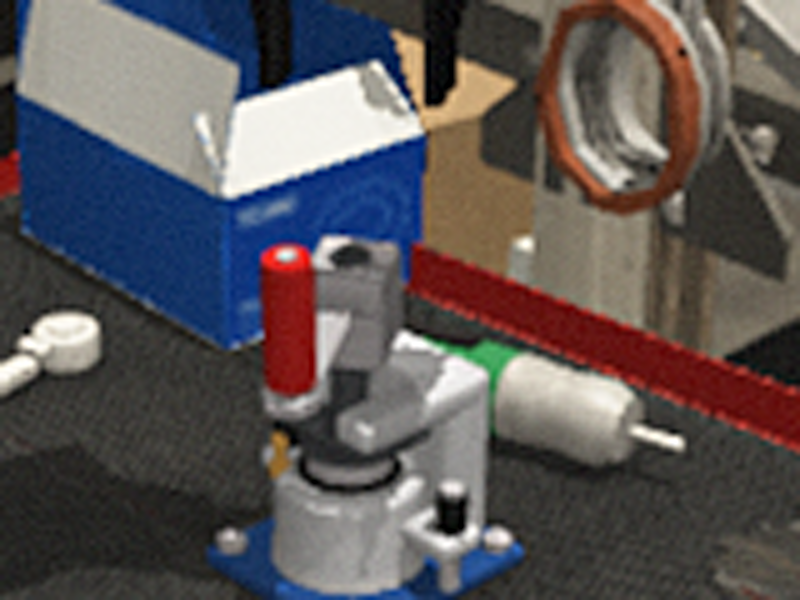

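The crank now sits on the spindle with its hub down on the collar. The knob top is at crop (288,256), which is scene pixel (327.6,191.2).

>>> {"name": "step_arm", "arguments": {"commands": [{"travel":[-0.04,0,-0.01],"turn":[0,0,-8.5]},{"travel":[-0.08,0,-0.01],"turn":[0,0,-17]},{"travel":[-0.09,-0.001,0],"turn":[0,0,-25]},{"travel":[-0.09,-0.001,0],"turn":[0,0,-33]},{"travel":[-0.09,-0.001,0],"turn":[0,0,-41]}]}}

```text
time: 10.8
position: [0.4747, -0.0202, 0.2471]
tool_rot: [-2.492, -1.91, 0.004]
ft_force: [0.2, 0.5, 0.5]
grip_width: 0.703
grip_force: 0.0
```

>>> {"name": "step_arm", "arguments": {"commands": [{"travel":[0,0,0],"turn":[0,0,-8]},{"travel":[0,0,0],"turn":[0,0,-15.5]},{"travel":[0,0,0],"turn":[0,0,-15.5]}]}}

```text
time: 11.1
position: [0.4752, -0.0199, 0.2474]
tool_rot: [-2.218, -2.223, 0.004]
ft_force: [-0.3, 0.6, -0.3]
grip_width: 0.702
grip_force: 0.0
```

```bash
python3 - <<'E'
from h import *
print(pz("scene",327.6,191.2,.214))
plan([(.4778,-.0198,.19,90)])
E
```

```text
[ 0.46353986 -0.03971754  0.214     ]
t 11.1 p [ 0.4752 -0.0199  0.2474] x [-0.003  1.    -0.001] z [-0.003 -0.001 -1.   ] F [-0.3  0.6 -0.3] T [-0.12  0.06  0.05] g 0.702 0.0 q [-0.68 -0.09  0.63  1.87  0.06  1.35 -0.06]
yaw 90.14545051922936
travel [np.float64(0.0001), np.float64(0.0026), np.float64(0.0574)] turn 0.1
```

```bash
python3 - <<'E'
from h import *
import cv2
s=ctrl.get_image("scene")
cv2.imwrite("pics/r.png",cv2.resize(s[160:235,300:400],(800,600),interpolation=cv2.INTER_CUBIC)[:,:,::-1])
m=ctrl.camera_model("scene");R=np.array(m["R"]);t=np.array(m["t"])
a=np.radians(33.7+180);Rz=np.array([[np.cos(a),-np.sin(a),0],[np.sin(a),np.cos(a),0],[0,0,1]])
for n,q in dict(knobtop=(.09,0,.097),knobbot=(.09,0,.039),hubtop=(0,0,.044),c1=(.018,.018,.044),c2=(.018,-.018,.044),c3=(-.018,-.018,.044),c4=(-.018,.018,.044),b1=(.018,.018,0),b2=(.018,-.018,0),b4=(-.018,.018,0),b3=(-.018,-.018,0)).items():
    X=R@(Rz@np.array(q)+[.5525,.0295,.117])+t;u,v=m["fx"]*X[0]/X[2]+m["cx"],m["fy"]*X[1]/X[2]+m["cy"];print(n,round((u-300)*8),round((v-160)*8))
E
```

```text
knobtop 216 207
knobbot 218 419
hubtop 319 252
c1 365 289
c2 235 271
c3 274 216
c4 402 233
b1 363 437
b2 235 418
b4 399 378
b3 274 361
```

View pics/r.png

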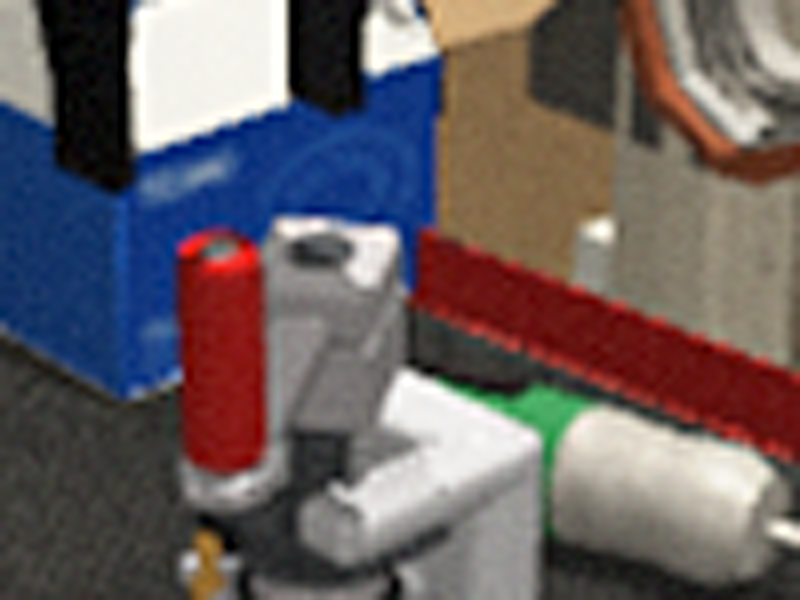

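The hub's edges slant, and the knob top sits at crop (220,243) where (216,207) was predicted. So the crank is cocked about 6° knob-down and isn't flat on the collar. I'll press the hub top with closed fingers, slightly past the axis on the side away from the knob.

>>> {"name": "step_arm", "arguments": {"commands": [{"travel":[0.02,0.04,0],"turn":[0,0,0]},{"travel":[0.054,0.084,0],"turn":[0,0,0]},{"travel":[0.054,0.084,0.03],"turn":[0,0,0]},{"travel":[0.054,0.084,0.05],"turn":[0,0,0]},{"travel":[0.054,0.084,0.05],"turn":[0,0,0]}], "gripper": 0.0}}

```text
time: 11.65
position: [0.5578, 0.0344, 0.1949]
tool_rot: [-2.219, -2.219, 0.011]
ft_force: [0.4, -1.1, -0.1]
grip_width: 0.333
grip_force: 0.0
```

>>> {"name": "step_arm", "arguments": {"commands": [{"travel":[0,0,0],"turn":[0,0,0]},{"travel":[0,0,0],"turn":[0,0,0]},{"travel":[0,0,0],"turn":[0,0,0]},{"travel":[0,0,0],"turn":[0,0,0]},{"travel":[0,0,0.005],"turn":[0,0,0]}]}}

```text
time: 12.15
position: [0.5609, 0.0345, 0.1951]
tool_rot: [2.219, 2.223, 0.004]
ft_force: [0.5, 0.8, -0.3]
grip_width: 0.014
grip_force: 0.0
```

>>> {"name": "step_arm", "arguments": {"commands": [{"travel":[0,0,0.003],"turn":[0,0,0]},{"travel":[0,0,0.006],"turn":[0,0,0]},{"travel":[0,0,0.009],"turn":[0,0,0]},{"travel":[0,0,0.012],"turn":[0,0,0]},{"travel":[0,0,0.015],"turn":[0,0,0]}]}}

```text
time: 12.65
position: [0.5601, 0.0344, 0.1786]
tool_rot: [-2.219, -2.224, 0.0]
ft_force: [0.2, 0.6, 0.3]
grip_width: 0.004
grip_force: 0.0
```

>>> {"name": "step_arm", "arguments": {"commands": [{"travel":[0,0,0.0015],"turn":[0,0,0]},{"travel":[0,0,0.003],"turn":[0,0,0]},{"travel":[0,0,0.004],"turn":[0,0,0]}]}}

```text
time: 12.95
position: [0.5606, 0.0347, 0.1754]
tool_rot: [2.219, 2.224, 0.002]
ft_force: [-1.4, 0.1, 5.5]
grip_width: 0.007
grip_force: 3.1
```

>>> {"name": "step_arm", "arguments": {"commands": [{"travel":[0,0,0.001],"turn":[0,0,0]},{"travel":[0,0,0.002],"turn":[0,0,0]}]}}

```text
time: 13.15
position: [0.5608, 0.0347, 0.1752]
tool_rot: [2.219, 2.224, 0.003]
ft_force: [-4.9, 1.3, 15.9]
grip_width: 0.002
grip_force: 8.1
```

>>> {"name": "step_arm", "arguments": {"commands": [{"travel":[0,0,0.001],"turn":[0,0,0]},{"travel":[0,0,0.002],"turn":[0,0,0]},{"travel":[0,0,0.002],"turn":[0,0,0]}]}}

```text
time: 13.45
position: [0.5611, 0.0347, 0.1751]
tool_rot: [-2.219, -2.224, -0.006]
ft_force: [-7.0, 0.8, 22.1]
grip_width: 0.004
grip_force: 10.7
```

```bash
python3 - <<'E'
from h import *
import cv2
plan([])
s=ctrl.get_image("scene")
cv2.imwrite("pics/r2.png",cv2.resize(s[160:235,300:400],(800,600),interpolation=cv2.INTER_CUBIC)[:,:,::-1])
E
```

```text
t 13.45 p [0.5611 0.0347 0.1751] x [-0.002  1.     0.003] z [ 0.002  0.003 -1.   ] F [-7.   0.8 22.1] T [-0.04  1.7   0.03] g 0.004 10.741675309545826 q [-0.67  0.19  0.64  1.78 -0.12  1.21  0.  ]
yaw 90.12587293601321
```

View pics/r2.png

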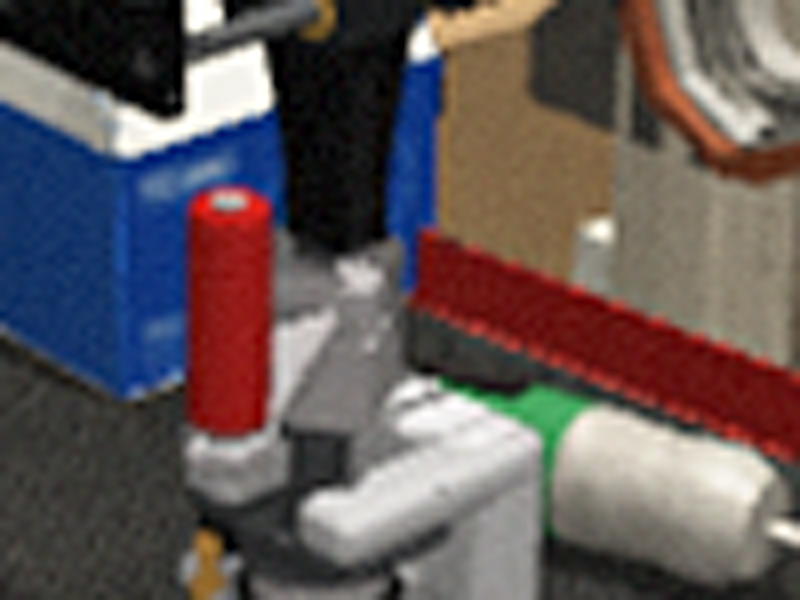

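Pressing levelled the crank: the knob top is now at (230,203), against (216,207) predicted. I'll lift off and check by code whether it stays level.

>>> {"name": "step_arm", "arguments": {"commands": [{"travel":[0,0,-0.005],"turn":[0,0,0]},{"travel":[0,0,-0.02],"turn":[0,0,0]},{"travel":[0,0,-0.05],"turn":[0,0,0]},{"travel":[0,0,-0.07],"turn":[0,0,0]},{"travel":[0,0,-0.07],"turn":[0,0,0]}], "gripper": 0.6}}

```text
time: 14.0
position: [0.5619, 0.0343, 0.2444]
tool_rot: [2.217, 2.221, 0.007]
ft_force: [-0.2, -0.5, -0.1]
grip_width: 0.37
grip_force: 0.0
```

```bash
cat >> h.py <<'E'
def red():
    s=ctrl.get_image("scene")[160:235,300:400].astype(int)
    m=(s[...,0]>90)&(s[...,1]<50)&(s[...,2]<50);m[:,50:]=0
    ys,xs=np.nonzero(m);print("red rows",160+ys.min(),160+ys.max(),"cols",300+xs.min(),300+xs.max(),"c",300+xs.mean(),160+ys.mean(),len(xs))
    return s
E
python3 - <<'E'
from h import *
import cv2
i=cv2.imread("pics/r2.png")[:,:,::-1]
for f in("r","r2"):
    i=cv2.resize(cv2.imread(f"pics/{f}.png"),(100,75),interpolation=cv2.INTER_AREA)[:,:,::-1].astype(int)
    m=(i[...,0]>90)&(i[...,1]<50)&(i[...,2]<50);m[:,50:]=0;y,x=np.nonzero(m);print(f,y.min()+160,y.max()+160,300+x.mean(),160+y.mean())
red();plan([])
print(pz("scene",328.7,185.4,.214))
E
```

```text
r 190 218 327.4465648854962 204.58396946564886
r2 184 213 328.2808988764045 198.96629213483146
red rows 190 218 cols 323 332 c 327.44444444444446 204.70498084291188 261
t 14.05 p [0.5609 0.0343 0.2424] x [-0.002  1.     0.001] z [ 0.003  0.001 -1.   ] F [ 0.1 -0.3 -1.6] T [-0.1   0.01  0.01] g 0.421 0.0 q [-0.69  0.14  0.64  1.69 -0.09  1.34 -0.03]
yaw 90.1136641202403
[ 0.48162915 -0.02062937  0.214     ]
```

The crank droops back when free, because the socket leaves play, but it is fully down when pressed (underside 0.117). I'll grip the knob, level it with the grip, and wind.

>>> {"name": "step_arm", "arguments": {"commands": [{"travel":[-0.03,-0.043,0],"turn":[0,0,0]},{"travel":[-0.059,-0.086,0],"turn":[0,0,0]},{"travel":[-0.059,-0.086,0],"turn":[0,0,0]},{"travel":[-0.059,-0.086,0.03],"turn":[0,0,0]},{"travel":[-0.059,-0.086,0.058],"turn":[0,0,0]}]}}

```text
time: 14.55
position: [0.474, -0.0246, 0.182]
tool_rot: [-2.219, -2.223, -0.003]
ft_force: [0.2, 0.2, 0.6]
grip_width: 0.596
grip_force: 0.0
```

```bash
python3 - <<'E'
from h import *
plan([]);red()
E
```

```text
t 14.55 p [ 0.474  -0.0246  0.182 ] x [-0.002  1.     0.002] z [ 0.001  0.002 -1.   ] F [0.2 0.2 0.6] T [-0.07  0.06  0.05] g 0.596 0.0 q [-0.69 -0.05  0.67  1.97  0.03  1.21 -0.02]
yaw 90.10484533035219
red rows 190 218 cols 323 332 c 327.4943396226415 204.4377358490566 265
```

>>> {"name": "step_arm", "arguments": {"commands": [{"travel":[0,0,0],"turn":[0,0,0]},{"travel":[0,0,0],"turn":[0,0,0]},{"travel":[0,0,0],"turn":[0,0,0]},{"travel":[0,0,0],"turn":[0,0,0]},{"travel":[0,0,0],"turn":[0,0,0]}], "gripper": 0.15, "force": 15}}

```text
time: 15.1
position: [0.4752, -0.0246, 0.1839]
tool_rot: [2.218, 2.223, 0.003]
ft_force: [0.7, -0.6, 1.5]
grip_width: 0.256
grip_force: 14.9
```

```bash
python3 - <<'E'
from h import *
plan([]);red()
E
```

```text
t 15.1 p [ 0.4752 -0.0246  0.1839] x [-0.002  1.     0.001] z [ 0.002  0.001 -1.   ] F [ 0.7 -0.6  1.5] T [-0.14 -0.13 -0.05] g 0.256 14.851352646946907 q [-0.69 -0.05  0.67  1.96  0.03  1.21 -0.02]
yaw 90.12642341549136
red rows 190 218 cols 322 332 c 328.43502824858757 205.68926553672316 177
```

>>> {"name": "step_arm", "arguments": {"commands": [{"travel":[0.001,0.002,-0.002],"turn":[0,0,0]},{"travel":[0.002,0.004,-0.005],"turn":[0,0,0]},{"travel":[0.003,0.006,-0.008],"turn":[0,0,0]},{"travel":[0.003,0.006,-0.008],"turn":[0,0,0]}], "force": 25}}

```text
time: 15.55
position: [0.4799, -0.0219, 0.1908]
tool_rot: [-2.219, -2.224, 0.002]
ft_force: [-1.5, -0.9, -0.4]
grip_width: 0.246
grip_force: 25.0
```

```bash
python3 - <<'E'
from h import *
plan([]);red()
E
```

```text
t 15.55 p [ 0.4799 -0.0219  0.1908] x [-0.002  1.    -0.001] z [-0.001 -0.001 -1.   ] F [-1.5 -0.9 -0.4] T [-0.58  0.51  0.02] g 0.246 24.971894044429064 q [-0.69 -0.04  0.67  1.94  0.02  1.23 -0.02]
yaw 90.13340232833481
red rows 185 214 cols 323 333 c 329.32085561497325 201.5187165775401 187
```

The crank is level (knob top row 185) and gripped with small forces. Next I'll work out the circle rows, clockwise about (0.5525, 0.0295) with a 5 mm sink per turn.

```bash
cat >> h.py <<'E'
def circ(a0,steps,st_,n=5,r=.0895):
    for k in range(steps):
        o=[]
        for i in range(1,n+1):
            a=np.radians(a0-i*st_);b=np.radians(a0)
            o.append([round(float(v),4) for v in(r*(np.sin(a)-np.sin(b)),r*(np.cos(a)-np.cos(b)),.005*i*st_/360)])
        print(round(a0,1),"->",round(a0-n*st_,1),o);a0-=n*st_
E
python3 -c "
from h import *
circ(215.3,1,12);circ(155.3,7,18)"
```

```text
215.3 -> 155.3 [[0.0163, -0.0092, 0.0002], [0.0342, -0.0147, 0.0003], [0.0528, -0.0164, 0.0005], [0.0714, -0.0143, 0.0007], [0.0891, -0.0083, 0.0008]]
155.3 -> 65.3 [[0.0233, 0.0155, 0.0003], [0.0407, 0.0375, 0.0005], [0.0504, 0.0638, 0.0008], [0.0515, 0.0918, 0.001], [0.0439, 0.1187, 0.0013]]
65.3 -> -24.7 [[-0.0155, 0.0233, 0.0003], [-0.0375, 0.0407, 0.0005], [-0.0638, 0.0504, 0.0008], [-0.0918, 0.0515, 0.001], [-0.1187, 0.0439, 0.0013]]
-24.7 -> -114.7 [[-0.0233, -0.0155, 0.0003], [-0.0407, -0.0375, 0.0005], [-0.0504, -0.0638, 0.0008], [-0.0515, -0.0918, 0.001], [-0.0439, -0.1187, 0.0013]]
-114.7 -> -204.7 [[0.0155, -0.0233, 0.0003], [0.0375, -0.0407, 0.0005], [0.0638, -0.0504, 0.0008], [0.0918, -0.0515, 0.001], [0.1187, -0.0439, 0.0013]]
-204.7 -> -294.7 [[0.0233, 0.0155, 0.0003], [0.0407, 0.0375, 0.0005], [0.0504, 0.0638, 0.0008], [0.0515, 0.0918, 0.001], [0.0439, 0.1187, 0.0013]]
-294.7 -> -384.7 [[-0.0155, 0.0233, 0.0003], [-0.0375, 0.0407, 0.0005], [-0.0638, 0.0504, 0.0008], [-0.0918, 0.0515, 0.001], [-0.1187, 0.0439, 0.0013]]
-384.7 -> -474.7 [[-0.0233, -0.0155, 0.0003], [-0.0407, -0.0375, 0.0005], [-0.0504, -0.0638, 0.0008], [-0.0515, -0.0918, 0.001], [-0.0439, -0.1187, 0.0013]]
```

>>> {"name": "step_arm", "arguments": {"commands": [{"travel":[0.0165,-0.009,0],"turn":[0,0,0]},{"travel":[0.034,-0.0145,0.0005],"turn":[0,0,0]},{"travel":[0.053,-0.0165,0.0005],"turn":[0,0,0]},{"travel":[0.0715,-0.0145,0.0005],"turn":[0,0,0]},{"travel":[0.089,-0.0085,0.001],"turn":[0,0,0]}]}}

```text
time: 16.1
position: [0.4717, 0.0679, 0.1906]
tool_rot: [-2.219, -2.224, -0.001]
ft_force: [-1.6, -1.4, 4.5]
grip_width: 0.243
grip_force: 25.0
```

```bash
python3 -c "
from h import *
plan([])"
```

```text
t 16.1 p [0.4717 0.0679 0.1906] x [-0.002  1.     0.001] z [ 0.001  0.001 -1.   ] F [-1.6 -1.4  4.5] T [-0.85  0.15  0.01] g 0.243 24.999772561714053 q [-0.77 -0.04  0.57  1.95  0.02  1.23 -0.21]
yaw 90.12168003232314
```

>>> {"name": "step_arm", "arguments": {"commands": [{"travel":[0.0235,0.0155,0.0005],"turn":[0,0,0]},{"travel":[0.0405,0.0375,0.0005],"turn":[0,0,0]},{"travel":[0.0505,0.064,0.001],"turn":[0,0,0]},{"travel":[0.0515,0.092,0.001],"turn":[0,0,0]},{"travel":[0.044,0.1185,0.0015],"turn":[0,0,0]}]}}

```text
time: 16.6
position: [0.591, 0.1146, 0.1883]
tool_rot: [-2.214, -2.227, -0.0]
ft_force: [-2.7, -1.1, 4.4]
grip_width: 0.245
grip_force: 25.0
```

```bash
python3 -c "
from h import *
plan([])"
```

```text
t 16.6 p [0.591  0.1146 0.1883] x [-0.006  1.     0.001] z [-0.001  0.001 -1.   ] F [-2.7 -1.1  4.4] T [-0.62  1.04  0.01] g 0.245 25.019728458916504 q [-0.72  0.27  0.58  1.66 -0.16  1.26 -0.1 ]
yaw 90.35282264505814
```

>>> {"name": "step_arm", "arguments": {"commands": [{"travel":[-0.0155,0.0235,0.0005],"turn":[0,0,0]},{"travel":[-0.0375,0.0405,0.0005],"turn":[0,0,0]},{"travel":[-0.064,0.0505,0.001],"turn":[0,0,0]},{"travel":[-0.092,0.0515,0.001],"turn":[0,0,0]},{"travel":[-0.1185,0.044,0.001],"turn":[0,0,0]}]}}

```text
time: 17.1
position: [0.6374, -0.0055, 0.1883]
tool_rot: [2.215, 2.224, 0.008]
ft_force: [0.2, 2.8, 2.7]
grip_width: 0.245
grip_force: 25.1
```

```bash
python3 -c "
from h import *
plan([])"
```

```text
t 17.1 p [ 0.6374 -0.0055  0.1883] x [-0.004  1.     0.002] z [ 0.005  0.002 -1.   ] F [0.2 2.8 2.7] T [ 0.73  0.45 -0.05] g 0.245 25.11098048184067 q [-0.53  0.36  0.63  1.57 -0.22  1.28  0.14]
yaw 90.22777111079178
```

>>> {"name": "step_arm", "arguments": {"commands": [{"travel":[-0.0235,-0.0155,0.0005],"turn":[0,0,0]},{"travel":[-0.0405,-0.0375,0.0005],"turn":[0,0,0]},{"travel":[-0.0505,-0.064,0.001],"turn":[0,0,0]},{"travel":[-0.0515,-0.092,0.001],"turn":[0,0,0]},{"travel":[-0.044,-0.1185,0.0015],"turn":[0,0,0]}]}}

```text
time: 17.6
position: [0.5174, -0.0524, 0.1868]
tool_rot: [2.219, 2.218, 0.006]
ft_force: [3.2, -0.3, 2.4]
grip_width: 0.241
grip_force: 25.0
```

```bash
python3 -c "
from h import *
plan([])"
```

```text
t 17.6 p [ 0.5174 -0.0524  0.1868] x [ 0.001  1.    -0.001] z [ 0.006 -0.001 -1.   ] F [ 3.2 -0.3  2.4] T [ 0.14 -0.83 -0.04] g 0.241 25.009002135975607 q [-0.58  0.07  0.66  1.86 -0.05  1.22  0.1 ]
yaw 89.96241077457331
```

>>> {"name": "step_arm", "arguments": {"commands": [{"travel":[0.0155,-0.0235,0.0005],"turn":[0,0,0]},{"travel":[0.0375,-0.0405,0.0005],"turn":[0,0,0]},{"travel":[0.064,-0.0505,0.001],"turn":[0,0,0]},{"travel":[0.092,-0.0515,0.001],"turn":[0,0,0]},{"travel":[0.1185,-0.044,0.001],"turn":[0,0,0]}]}}

```text
time: 18.1
position: [0.4716, 0.0686, 0.1858]
tool_rot: [-2.219, -2.224, -0.003]
ft_force: [1.2, -3.7, 2.0]
grip_width: 0.247
grip_force: 25.1
```

```bash
python3 -c "
from h import *
plan([])"
```

```text
t 18.1 p [0.4716 0.0686 0.1858] x [-0.002  1.     0.002] z [ 0.001  0.002 -1.   ] F [ 1.2 -3.7  2. ] T [-0.99 -0.78  0.04] g 0.247 25.05647528450936 q [-0.72 -0.04  0.52  1.95  0.02  1.22 -0.21]
yaw 90.1263999463309
```

>>> {"name": "step_arm", "arguments": {"commands": [{"travel":[0.0235,0.0155,0.0005],"turn":[0,0,0]},{"travel":[0.0405,0.0375,0.0005],"turn":[0,0,0]},{"travel":[0.0505,0.064,0.001],"turn":[0,0,0]},{"travel":[0.0515,0.092,0.001],"turn":[0,0,0]},{"travel":[0.044,0.1185,0.0015],"turn":[0,0,0]}]}}

```text
time: 18.6
position: [0.591, 0.1146, 0.1833]
tool_rot: [-2.214, -2.227, -0.001]
ft_force: [-3.3, -1.3, 4.8]
grip_width: 0.246
grip_force: 25.0
```

```bash
python3 -c "
from h import *
plan([])
circ(65.3,2,9); circ(-24.7,13,6,n=2)"
```

```text
t 18.6 p [0.591  0.1146 0.1833] x [-0.006  1.     0.002] z [-0.001  0.002 -1.   ] F [-3.3 -1.3  4.8] T [-0.57  1.08 -0.01] g 0.246 25.03763813059777 q [-0.68  0.27  0.53  1.66 -0.14  1.25 -0.11]
yaw 90.34503137831256
65.3 -> 20.3 [[-0.0069, 0.0123, 0.0001], [-0.0155, 0.0233, 0.0003], [-0.0258, 0.0328, 0.0004], [-0.0375, 0.0407, 0.0005], [-0.0503, 0.0465, 0.0006]]
20.3 -> -24.7 [[-0.0135, 0.0038, 0.0001], [-0.0275, 0.0055, 0.0003], [-0.0415, 0.0049, 0.0004], [-0.0553, 0.0022, 0.0005], [-0.0684, -0.0026, 0.0006]]
-24.7 -> -36.7 [[-0.0083, -0.0044, 0.0001], [-0.0161, -0.0096, 0.0002]]
-36.7 -> -48.7 [[-0.0072, -0.006, 0.0001], [-0.0138, -0.0127, 0.0002]]
-48.7 -> -60.7 [[-0.0058, -0.0074, 0.0001], [-0.0108, -0.0153, 0.0002]]
-60.7 -> -72.7 [[-0.0042, -0.0084, 0.0001], [-0.0074, -0.0172, 0.0002]]
-72.7 -> -84.7 [[-0.0023, -0.0091, 0.0001], [-0.0037, -0.0183, 0.0002]]
-84.7 -> -96.7 [[-0.0004, -0.0094, 0.0001], [0.0002, -0.0187, 0.0002]]
-96.7 -> -108.7 [[0.0016, -0.0092, 0.0001], [0.0041, -0.0183, 0.0002]]
-108.7 -> -120.7 [[0.0035, -0.0087, 0.0001], [0.0078, -0.017, 0.0002]]
-120.7 -> -132.7 [[0.0052, -0.0078, 0.0001], [0.0112, -0.015, 0.0002]]
-132.7 -> -144.7 [[0.0067, -0.0065, 0.0001], [0.0141, -0.0123, 0.0002]]
-144.7 -> -156.7 [[0.0079, -0.005, 0.0001], [0.0163, -0.0092, 0.0002]]
-156.7 -> -168.7 [[0.0088, -0.0033, 0.0001], [0.0179, -0.0056, 0.0002]]
-168.7 -> -180.7 [[0.0093, -0.0014, 0.0001], [0.0186, -0.0017, 0.0002]]
```

>>> {"name": "step_arm", "arguments": {"commands": [{"travel":[-0.007,0.0125,0],"turn":[0,0,0]},{"travel":[-0.0155,0.0235,0.0005],"turn":[0,0,0]},{"travel":[-0.026,0.033,0.0005],"turn":[0,0,0]},{"travel":[-0.0375,0.0405,0.0005],"turn":[0,0,0]},{"travel":[-0.0505,0.0465,0.0005],"turn":[0,0,0]}]}}

```text
time: 19.1
position: [0.6385, 0.0635, 0.1837]
tool_rot: [2.216, 2.226, 0.007]
ft_force: [1.3, 4.0, 4.0]
grip_width: 0.245
grip_force: 25.1
```

>>> {"name": "step_arm", "arguments": {"commands": [{"travel":[-0.0135,0.004,0],"turn":[0,0,0]},{"travel":[-0.0275,0.0055,0.0005],"turn":[0,0,0]},{"travel":[-0.0415,0.005,0.0005],"turn":[0,0,0]},{"travel":[-0.055,0.002,0.0005],"turn":[0,0,0]},{"travel":[-0.068,-0.0025,0.0005],"turn":[0,0,0]}]}}

```text
time: 19.6
position: [0.6354, -0.009, 0.1832]
tool_rot: [2.218, 2.22, 0.003]
ft_force: [3.2, 0.7, 4.7]
grip_width: 0.248
grip_force: 25.0
```

>>> {"name": "step_arm", "arguments": {"commands": [{"travel":[-0.0085,-0.0045,0],"turn":[0,0,0]},{"travel":[-0.016,-0.0095,0],"turn":[0,0,0]}]}}

```text
time: 19.8
position: [0.6252, -0.0251, 0.183]
tool_rot: [2.219, 2.22, 0.002]
ft_force: [5.1, -1.4, 3.9]
grip_width: 0.242
grip_force: 25.0
```

>>> {"name": "step_arm", "arguments": {"commands": [{"travel":[-0.007,-0.006,0],"turn":[0,0,0]},{"travel":[-0.014,-0.0125,0.0005],"turn":[0,0,0]}]}}

```text
time: 20.0
position: [0.6125, -0.0387, 0.1825]
tool_rot: [2.218, 2.221, 0.001]
ft_force: [2.8, -1.2, 5.7]
grip_width: 0.243
grip_force: 25.0
```

Now at 624°. I'll go on in 12° calls and watch the force.

>>> {"name": "step_arm", "arguments": {"commands": [{"travel":[-0.006,-0.0075,0],"turn":[0,0,0]},{"travel":[-0.011,-0.0155,0],"turn":[0,0,0]}]}}

```text
time: 20.2
position: [0.5965, -0.0496, 0.1823]
tool_rot: [2.219, 2.222, -0.0]
ft_force: [3.0, -1.1, 4.6]
grip_width: 0.245
grip_force: 25.0
```

>>> {"name": "step_arm", "arguments": {"commands": [{"travel":[-0.004,-0.0085,0],"turn":[0,0,0]},{"travel":[-0.0075,-0.017,0],"turn":[0,0,0]}]}}

```text
time: 20.4
position: [0.5791, -0.0567, 0.1821]
tool_rot: [2.219, 2.223, -0.0]
ft_force: [2.2, -0.4, 4.9]
grip_width: 0.245
grip_force: 25.0
```

>>> {"name": "step_arm", "arguments": {"commands": [{"travel":[-0.0025,-0.009,0],"turn":[0,0,0]},{"travel":[-0.0035,-0.0185,0.0005],"turn":[0,0,0]}]}}

```text
time: 20.6
position: [0.5657, -0.0589, 0.183]
tool_rot: [2.212, 2.218, 0.014]
ft_force: [19.7, 0.2, 0.6]
grip_width: 0.246
grip_force: 25.1
```

>>> {"name": "step_arm", "arguments": {"commands": [{"travel":[0,-0.002,0],"turn":[0,0,0]},{"travel":[0,-0.004,0],"turn":[0,0,0]},{"travel":[0,-0.004,0],"turn":[0,0,0]}]}}

```text
time: 20.9
position: [0.5641, -0.0586, 0.1838]
tool_rot: [2.208, 2.216, 0.019]
ft_force: [19.2, -1.5, -0.0]
grip_width: 0.246
grip_force: 25.2
```

```bash
python3 -c "
from h import *
plan([])"
```

```text
t 20.9 p [ 0.5641 -0.0586  0.1838] x [-0.004  1.    -0.001] z [ 0.018 -0.001 -1.   ] F [19.2 -1.5 -0. ] T [-0.24 -4.64  0.01] g 0.246 25.1582373410929 q [-0.49  0.18  0.61  1.77 -0.11  1.21  0.16]
yaw 90.20224652443693
```

>>> {"name": "step_arm", "arguments": {"commands": [{"travel":[0,0,0],"turn":[0,0,0]},{"travel":[0,-0.001,0],"turn":[0,0,0]},{"travel":[0,-0.001,0],"turn":[0,0,0]}], "force": 45}}

```text
time: 21.2
position: [0.5638, -0.0586, 0.1839]
tool_rot: [2.207, 2.215, 0.02]
ft_force: [21.1, -1.4, -1.7]
grip_width: 0.237
grip_force: 45.2
```

```bash
python3 -c "
from h import *
plan([]);red()"
```

```text
t 21.2 p [ 0.5638 -0.0586  0.1839] x [-0.004  1.    -0.001] z [ 0.019 -0.001 -1.   ] F [21.1 -1.4 -1.7] T [-0.25 -5.05 -0.08] g 0.237 45.15404633246362 q [-0.49  0.18  0.61  1.77 -0.11  1.21  0.16]
yaw 90.20760874383087Traceback (most recent call last):
  File "<string>", line 3, in <module>
    plan([]);red()
             ~~~^^
  File "h.py", line 26, in red
    ys,xs=np.nonzero(m);print("red rows",160+ys.min(),160+ys.max(),"cols",300+xs.min(),300+xs.max(),"c",300+xs.mean(),160+ys.mean(),len(xs))
                                             ~~~~~~^^
    return umr_minimum(a, axis, None, out, keepdims, initial, where)
ValueError: zero-size array to reduction operation minimum which has no identity
```

It comes up hard at about 657° of turn: 21 N at the knob with no further motion, against about 2.5 N while winding. I'll unload gently and release straight up.

>>> {"name": "step_arm", "arguments": {"commands": [{"travel":[0,0.002,0],"turn":[0,0,0]},{"travel":[0,0.004,0],"turn":[0,0,0]},{"travel":[0,0.005,0],"turn":[0,0,0]},{"travel":[0,0.005,0],"turn":[0,0,0]}], "force": 15}}

```text
time: 21.65
position: [0.5654, -0.0588, 0.1832]
tool_rot: [2.212, 2.219, 0.011]
ft_force: [12.7, -1.1, 3.8]
grip_width: 0.248
grip_force: 15.0
```

```bash
python3 -c "
from h import *
plan([])"
```

```text
t 21.65 p [ 0.5654 -0.0588  0.1832] x [-0.003  1.    -0.001] z [ 0.011 -0.001 -1.   ] F [12.7 -1.1  3.8] T [-0.18 -2.77 -0.02] g 0.248 15.008937250359295 q [-0.49  0.19  0.61  1.76 -0.12  1.22  0.16]
yaw 90.18631204147795
```

>>> {"name": "step_arm", "arguments": {"commands": [{"travel":[0,0.003,0],"turn":[0,0,0]},{"travel":[0,0.006,0],"turn":[0,0,0]},{"travel":[0,0.006,0],"turn":[0,0,0]}]}}

```text
time: 21.95
position: [0.5681, -0.0591, 0.1822]
tool_rot: [2.217, 2.223, 0.002]
ft_force: [3.9, -0.7, 6.7]
grip_width: 0.249
grip_force: 15.0
```

>>> {"name": "step_arm", "arguments": {"commands": [{"travel":[0,0,0],"turn":[0,0,0]},{"travel":[0,0,0],"turn":[0,0,0]},{"travel":[0,0,0],"turn":[0,0,0]},{"travel":[0,0,0],"turn":[0,0,0]}], "gripper": 0.55}}

```text
time: 22.35
position: [0.5657, -0.0588, 0.1802]
tool_rot: [-2.217, -2.222, 0.004]
ft_force: [0.5, -0.0, -0.1]
grip_width: 0.507
grip_force: 0.0
```

>>> {"name": "step_arm", "arguments": {"commands": [{"travel":[0,0,-0.02],"turn":[0,0,0]},{"travel":[0,0,-0.05],"turn":[0,0,0]},{"travel":[0,0,-0.065],"turn":[0,0,0]},{"travel":[0,0,-0.065],"turn":[0,0,0]}]}}

```text
time: 22.75
position: [0.5682, -0.0593, 0.2483]
tool_rot: [2.218, 2.222, 0.004]
ft_force: [0.5, 0.2, 1.0]
grip_width: 0.548
grip_force: 0.0
```

```bash
python3 -c "
from h import *
plan([(.5525,.038,.20,90)])"
```

```text
t 22.75 p [ 0.5682 -0.0593  0.2483] x [-0.002  1.     0.   ] z [ 0.003  0.    -1.   ] F [0.5 0.2 1. ] T [-0.09  0.08 -0.02] g 0.548 0.0 q [-0.49  0.16  0.62  1.66 -0.09  1.35  0.14]
yaw 90.11968886938583
travel [np.float64(0.0973), np.float64(-0.0155), np.float64(0.0483)] turn 0.1
```

I'll press the hub top with closed fingers, both to seat the crank and to measure its height.

>>> {"name": "step_arm", "arguments": {"commands": [{"travel":[0.045,-0.008,0],"turn":[0,0,0]},{"travel":[0.095,-0.016,0],"turn":[0,0,0]},{"travel":[0.095,-0.016,0.02],"turn":[0,0,0]},{"travel":[0.095,-0.016,0.04],"turn":[0,0,0]},{"travel":[0.095,-0.016,0.048],"turn":[0,0,0]}], "gripper": 0.0}}

```text
time: 23.25
position: [0.5489, 0.0362, 0.195]
tool_rot: [-2.216, -2.223, 0.007]
ft_force: [-0.8, -0.4, -0.1]
grip_width: 0.182
grip_force: 0.0
```

>>> {"name": "step_arm", "arguments": {"commands": [{"travel":[0,0,0.008],"turn":[0,0,0]},{"travel":[0,0,0.016],"turn":[0,0,0]},{"travel":[0,0,0.022],"turn":[0,0,0]},{"travel":[0,0,0.027],"turn":[0,0,0]},{"travel":[0,0,0.03],"turn":[0,0,0]}]}}

```text
time: 23.75
position: [0.5512, 0.0357, 0.1682]
tool_rot: [2.219, 2.223, 0.0]
ft_force: [0.2, -0.8, 0.0]
grip_width: 0.005
grip_force: 0.0
```

>>> {"name": "step_arm", "arguments": {"commands": [{"travel":[0,0,0.002],"turn":[0,0,0]},{"travel":[0,0,0.004],"turn":[0,0,0]},{"travel":[0,0,0.006],"turn":[0,0,0]}]}}

```text
time: 24.05
position: [0.5517, 0.036, 0.1662]
tool_rot: [-2.219, -2.224, -0.004]
ft_force: [-10.9, 0.4, 28.5]
grip_width: 0.008
grip_force: 14.2
```

The hub top is now at 0.152, so the underside is about 0.108, which is what a fully home spindle gives. I'll lift clear and take a last look.

>>> {"name": "step_arm", "arguments": {"commands": [{"travel":[0,0,-0.006],"turn":[0,0,0]},{"travel":[0,0,-0.02],"turn":[0,0,0]},{"travel":[0,0,-0.06],"turn":[0,0,0]},{"travel":[0,0,-0.1],"turn":[0,0,0]},{"travel":[0,0,-0.13],"turn":[0,0,0]}]}}

```text
time: 24.55
position: [0.5517, 0.0357, 0.2958]
tool_rot: [2.218, 2.222, 0.004]
ft_force: [0.4, 0.8, 0.4]
grip_width: 0.008
grip_force: 0.0
```

```bash
python3 - <<'E'
from h import *
import cv2
st()
s=ctrl.get_image("scene")
cv2.imwrite("pics/end.png",cv2.resize(s[130:370,200:520],(800,600),interpolation=cv2.INTER_CUBIC)[:,:,::-1])
E
```

```text
t 24.55 p [0.5517 0.0357 0.2958] x [-0.002  1.     0.001] z [ 0.003  0.001 -1.   ] F [0.4 0.8 0.4] T [-0.1   0.   -0.03] g 0.008 0.0 q [-0.62  0.09  0.55  1.62 -0.05  1.44 -0.07]
```

View pics/end.png

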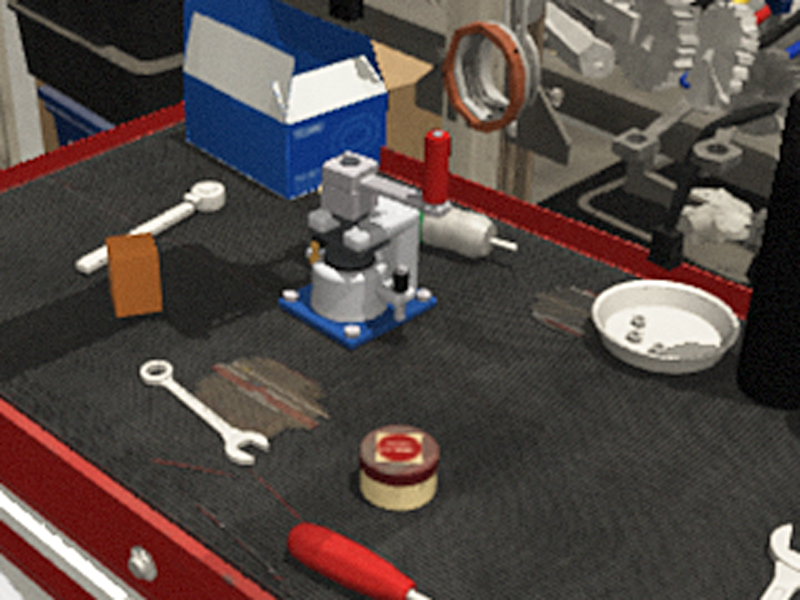

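The crank sits on the spindle at about (350,190) with its knob at (437,165). The carton, ratchet and tin are where they were, and the arm touches nothing.

```bash
python3 -c "
from bench import ctrl
print(ctrl.close_job())"
```

```text
the job is handed in; nothing more can be done
None
```

I fitted the crank down over the square, wound it clockwise about 1.8 turns until it came up hard (21 N at the knob, no further movement), and handed the job in at about 25 s; hub height puts the piston fully home, the crank is fully down but its knob end may droop slightly from socket play, and the ratchet, tin and carton were not disturbed.

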